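# Free the cam lock and push the jig's slide home

## Robot

A 6-joint arm with a two-finger parallel gripper is mounted at the origin on the work surface. World frame = base frame: x ahead of the robot, y to its left, z up, the work surface at z = 0. Lengths are in m, angles in rad, forces in N, time in s.
With the tool pointing down it reaches from about 0.325 to 0.85 m from the base axis. Payload 4.4 kg.
Tool frame: the origin (TCP) lies at the very end of the fingers, on their centre line; the grasp point (between the pads) lies 19 mm behind it; z points along the fingers, y is the line along which they close (so a half turn about z gives the same grasp; the last joint's range is limited). The gripper opens to 94 mm and grips with 3 to 60 N. Pads are 16 mm wide; open, the fingers measure 119 mm over their backs; the gripper's body (75 mm by 177 mm) begins 78 mm behind the grasp point.
Start: joints at [-1.496, 0.207, 1.542, -0, 1.393, -0.15], TCP at [0.128, -0.561, 0.205] pointing down, gripper open.
Joint ranges: [-2.73, 2.73], [-0.86, 2.22], [0.23, 2.46], [-1.11, 4.25], [0.08, 2.63], [-2.82, 2.82]. Speed limits (rad/s): [2.79, 2.79, 3.14, 3.14, 3.14, 3.14].

## Interface

Orientations are given as [roll, pitch, yaw] about the fixed x, y, z axes, in that order (R = Rz(yaw) Ry(pitch) Rx(roll)).
In Python, from bench import robot gives the robot as it stands.
- The arm moves only by the tool send_rows, never from a script. Its argument "motion" is text: rows parted by semicolons, each of 5 numbers parted by spaces: the closure, from -1 (fully open) to 1 (shut), then the shift along the tool's x, y, z in mm, then the turn about the tool's z in degrees. In form: hand tx ty tz roll; .... A call has 1 to 5 rows; each row is the pose to reach, as a shift and turn from the pose commanded when the call began, along the tool's axes at that moment; what a row does not reach only later rows make up. A row lasts 1/8 s, in which the tool goes at most 62.5 mm and 10.7 degrees, less where a joint would pass 70% of its speed; a pose out of reach is approached as far as the arm can. A call with a gripper value outside its range is refused whole. The fingers move at their own pace and stop on an object; the grip force is fixed at half the most. Time passes only in rows, so rows that repeat a pose let the fingers close. It gives the time, the measured TCP pose, the force and the opening at its end, in the units of the state.
- robot.get_obs(): the state, without advancing time (a new reading comes with each control period).
- robot.snapshot(name): name is "side" or "top" or "wrist"; returns (picture, depth): 420x560x3 uint8, red, green, blue; 420x560 float32, m along the optical axis (not along the pixel's ray), 0 where there is no reading.
- robot.calibration(name): a dict with "mtx" (3x3 intrinsics, pixels), "R" (3x3) and "t" (3): a world point X has camera coordinates R X + t. Camera axes: x right, y down, z forward; pixel columns grow to the right and rows downward; lengths in m; the calibration is good to about 2 mm. A picture is of the moment at which its call begins: read the wrist's pose just before it. calibration takes no time and is no camera call; for the wrist camera it gives the pose at the moment of the call.
- robot.job_done(): hands the job in, once; it reports no verdict.
The state is a dict: "time_s": time; "q": joint angles; "dq": joint speeds; "effort": joint torques, N m; "position": TCP position; "eef_rot": TCP orientation; "contact_force": force on the tool from outside, world axes, zero at the start; "wrist_torque": the same for the moment, N m; "grip_width": finger opening in m.
Only numpy, scipy, OpenCV 4.12 (cv2) and the standard library are available. Lean on these libraries where they do the work, as an engineer would, in place of code of your own. Each camera call takes 0.05 s, during which the arm holds its last target. There are 200 camera calls.

## Task

On the drilling jig, push the black knob of the red eccentric cam round to the cam's low point, with its arm pointing forward along the slide against the little stop pin. Only then push the green block of the slide forward, so that the slide's jaw carries the loose wooden blank fully home against the dark end stop. Do it all by pushing with the fingers: nothing is picked up, leave the blank to the slide, leave the cam at its low point, and do not disturb the glue bottle, the screw jar or the offcut.

Things in the scene. Friction and masses are not known exactly. Their poses are not given: they have to be found in the camera images.
- jig: Drilling jig fixed to the bench: grey laminated base board 370 x 205 x 18 mm. Origin: on the cam's vertical axis, at bench height. x = forward, the way the slide is pushed (roughly away from the robot), y = left, z = up. The board spans x -165 to +205 mm, y -70 to +135 mm. The slide's centre line runs along x at y = +72 mm.
- cam (a joint): Angle (rad) of the red eccentric cam. 0 = low point: its arm points along the jig's +x. The arm points to (cos q, -sin q) in the jig's x, y: 1.57 = to -y, off the slide; 3.14 = back, high point. Turn it down to 0, counter-clockwise from above; range -0.08 (stop pin) to 3.15, starts at 1.6 to 2.85. Takes 3 N at the knob, stays where left. Above about 0.7 it blocks the slide's lug.
- cam_knob (a point): Centre of the top of the black upright knob at the end of the cam's steel arm: post 22 mm in diameter, 75 mm from the cam's axis, its top 113 mm and its foot 53 mm above the bench. The arm is 14 mm wide, its top 53 mm above the bench. The red disc below it is 70 mm in diameter, its centre 14 mm off the axis, top 46 mm above the bench.
- stop_pin (a point): Top of the steel stop pin that ends the cam's turn at the low point: 8 mm in diameter, at jig x +55, y +15 mm, top 52 mm above the bench.
- slide (a joint): Forward travel of the slide along the jig's x, m. Starts between 0 and 0.010; 0.085 = home, where its jaw holds the blank against the end stop. Needs about 3 N, stays where it is left.
- slide_push (a point): On the flat rear face (towards the robot) of the slide's green push block: middle of its width, at its top edge, 100 mm above the bench. Block 20 mm thick along x, 44 mm wide along y, foot 44 mm above the bench. At travel 0 this point is at jig x -105, y +72 mm. Ahead of it a wooden bar, 36 mm wide, top 44 mm high, then the dark jaw, 70 mm wide, face at jig x +20 mm at travel 0.
- slide_lug (a point): Tip of the slide's steel follower lug, at its front face, top 45 mm above the bench: it sticks out of the bar's right side towards the cam, to jig y +25 mm; 20 mm long along x. At travel 0 this point is at jig x -55 mm. It passes the cam only at the cam's low point.
- end_stop (a point): Upper edge, middle, of the robot-side face of the dark wooden end stop (22 x 110 x 34 mm, on the board); the face lies at jig x +165 mm, the top 52 mm above the bench.
- blank: Loose pale wooden blank, 60 (x) x 80 (y) x 22 mm, lying on the board in front of the slide's jaw. Origin: centre of its underside. Home against the end stop its origin is at jig x = +135 mm.
- glue: Yellow glue bottle with orange cap, 54 mm in diameter, 115 mm tall, upright on the bench; origin: centre of its underside. Leave it alone.
- screw_jar: Glass jar with steel lid, 60 mm in diameter, 75 mm tall, on the bench; origin: centre of its underside. Leave it alone.
- offcut: Dark wood offcut, 75 x 45 x 35 mm, on the bench; origin: centre of its underside. Leave it alone.
Not all that is in view belongs to the job. Leave any purple look-alike of the blank alone.

How it is judged:
On the way, in this order (a step that is already met when the one before it is completed fails the run):
1. the cam is turned to its low point while the slide is still back (value of joint cam below 0.25 rad and value of joint slide below 0.02 m), for 0.1 s.
2. the slide is pushed home (value of joint slide above 0.081 m and value of joint cam below 0.25 rad), for 0.1 s.
At the end, for the whole second after the job is handed in: The cam is at its low point (angle under 0.25 rad), the slide is home (travel over 81 mm of 85), the blank lies flat on the board against the end stop (within 4 mm along the slide, within about 22 mm sideways), and all is at rest (all of step 2 and x of blank in the frame of jig between 0.131 and 0.139 m and y of blank in the frame of jig between 0.05 and 0.095 m and z of blank in the frame of jig below 0.022 m and angle between blank's own z axis and vertical below 0.06 rad and linear speed of blank below 0.01 m/s and velocity of joint slide below 0.01 m/s and velocity of joint cam below 0.05 rad/s); the robot touches nothing.
It fails at once if the slide is pushed forward before the cam is at its low point (value of joint slide above 0.025 m and value of joint cam above 0.45 rad).
It fails at once if the blank is lifted (z of blank in the frame of jig above 0.034 m).
It fails at once if the blank is pushed by the robot itself (contact force between any of the fingers, the arm and blank above 1 N).
It fails at once if the glue bottle, the screw jar or the offcut is disturbed (moved over 15 mm) (distance of any of glue, screw_jar, offcut from where it was at the start of the episode above 0.015 m).
It also fails if it takes over 54 s, if anything falls off the work surface, if the arm or the gripper's body presses on something with over 40 N, if the wrist force passes 120 N, or if a joint passes its speed limit or range.

## Working session

There is one attempt and no reset: what is moved stays moved. The work goes in short steps, Python scripts to look and compute and a tool call to move; the robot and the scene stay as the last step left them, time stands still between calls to the robot, and variables do not carry over. Pictures are saved under pics/ and viewed, on a budget of 10 in all, crops included, one or two more only if the job needs it, and the job is handed in when it is done.

Besides the shell and the picture viewer there is one more tool, called after "Call:" as name(argument=value, ...) on one line, values as JSON. send_rows: Moves the arm, as the interface text tells. Its arguments: {"type":"object","properties":{"motion":{"type":"string"}},"required":["motion"]}

```bash
mkdir -p pics; cat > h.py <<'E'
import numpy as np, cv2
from bench import robot
def snap(n,f):
    c=robot.calibration(n); p,d=robot.snapshot(n)
    cv2.imwrite(f'pics/{f}.png',p[:,:,::-1]); np.savez(f'pics/{f}.npz',d=d,p=p,**{k:np.array(c[k]) for k in('mtx','R','t')})
def px(f,u,v,z=None):
    s=np.load(f'pics/{f}.npz'); r=np.linalg.inv(s['mtx'])@[u,v,1]; R,t=s['R'],s['t']
    if z is None:
        k=s['d'][int(v)-1:int(v)+2,int(u)-1:int(u)+2]; k=np.median(k[k>0]) if (k>0).any() else 0
        return R.T@(r*k-t)
    o=-R.T@t; w=R.T@r; return o+w*(z-o[2])/w[2]
E
python3 - <<'E'
from h import *
snap('top','t0'); snap('side','s0')
o=robot.get_obs(); print(o['time_s'],o['position'],o['eef_rot'],o['grip_width'])
E
```

```text
0.1 [ 0.12808797 -0.55981856  0.20443982] [-3.13962899e+00 -2.84272494e-04  2.24783335e-01] 0.09351979525891893
```

View pics/t0.png

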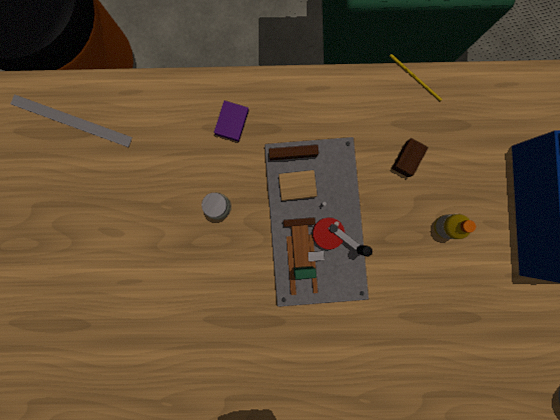

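View pics/s0.png

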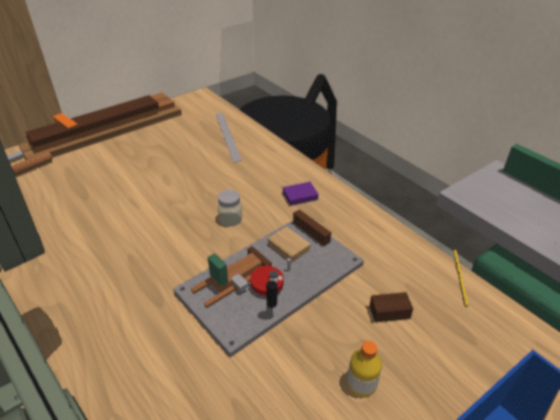

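The top view shows the jig at columns 265-367, rows 138-306. The red cam is at (328,234), the knob at (365,251), the green block at (305,273) and the pale blank at (298,186). The purple look-alike is at (232,121), glue (460,227), jar (216,207), offcut (409,158). I'll enlarge the jig to get exact pixels.

```bash
python3 - <<'E'
import cv2
i=cv2.imread('pics/t0.png')[130:315,250:385]
cv2.imwrite('pics/c0.png',cv2.convertScaleAbs(cv2.resize(i,None,fx=3.2,fy=3.2,interpolation=2),alpha=1.7))
i=cv2.resize
from h import *
for n,z,u in [('bl',.018,(277,306)),('br',.018,(367,299)),('tr',.018,(354,138)),('tl',.018,(265,145)),('knob',.113,(365,251)),('green',.1,(305,273)),('blank',.04,(298,186)),('glue',.115,(468,227)),('jar',.075,(215,201)),('off',.035,(411,157)),('cam',.046,(328,234))]: print(n,px('t0',*u,z).round(4),px('t0',*u).round(4))
E
```

```text
bl [ 0.4129 -0.0264  0.018 ] [ 0.4092 -0.0265 -0.0012]
br [ 0.4249 -0.2274  0.018 ] [ 0.4242 -0.2283  0.0143]
tr [ 0.7892 -0.21    0.018 ] [ 7.932e-01 -2.137e-01  5.000e-04]
tl [ 0.7769 -0.0059  0.018 ] [ 0.7773 -0.0058  0.0163]
knob [ 0.537  -0.2045  0.113 ] [ 0.5369 -0.2048  0.1115]
green [ 0.4939 -0.0841  0.1   ] [ 0.4939 -0.0841  0.1   ]
blank [ 0.6786 -0.0778  0.04  ] [ 0.6787 -0.0779  0.0392]
glue [ 0.5813 -0.412   0.115 ] [ 0.5813 -0.4124  0.1141]
jar [0.6461 0.1015 0.075 ] [0.6461 0.1015 0.0746]
off [ 0.7397 -0.3324  0.035 ] [ 0.7397 -0.3325  0.0347]
cam [ 0.5714 -0.1406  0.046 ] [ 0.5714 -0.1408  0.0444]
```

View pics/c0.png

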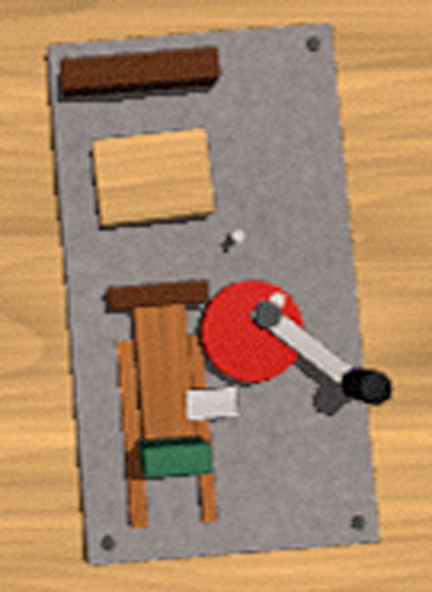

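The crop shows the board corners at (265,144), (353.4,137.5), (368.8,299.4) and (277.5,306). The cam pivot is at (333.5,227.5), the knob top at (366.5,250.5) and the stop pin at (324,204). Next I'll fit the jig frame.

```bash
cat >> h.py <<'E'
def fit():
    C=[(265,144),(353.4,137.5),(368.8,299.4),(277.5,306),(324.2,204)]; Z=[.018]*4+[.052]
    J=np.array([(.205,.135),(.205,-.07),(-.165,-.07),(-.165,.135),(.055,.015)])
    W=np.array([px('t0',*c,z)[:2] for c,z in zip(C,Z)])
    a,b=J-J.mean(0),W-W.mean(0); th=np.arctan2((a[:,0]*b[:,1]-a[:,1]*b[:,0]).sum(),(a*b).sum())
    R=np.array([[np.cos(th),-np.sin(th)],[np.sin(th),np.cos(th)]]); t=W.mean(0)-R@J.mean(0)
    return th,R,t,W-(J@R.T+t)
E
python3 - <<'E'
from h import *
th,R,t,e=fit(); print(th,t,e.round(4))
j=lambda p:R.T@(np.array(p)[:2]-t)
k=j(px('t0',366.5,250.5,.113)); print('knob',k,np.hypot(*k),np.arctan2(-k[1],k[0]))
g=j(px('t0',304.8,273,.1)); print('green',g,'blank',j(px('t0',297.5,186,.04)),'pivot',j(px('t0',333.5,227.5,.055)))
for q in (2.6,2.4,2.2,2,1.8,1.6,1.4,1.2,1,.8,.6,.4,.2,0): print(q,(R@[.075*np.cos(q),-.075*np.sin(q)]+t).round(4))
E
```

```text
0.05910018678959681 [ 0.58339475 -0.1518845 ] [[-0.0009 -0.0009]
 [-0.0018  0.001 ]
 [ 0.0011  0.0001]
 [ 0.0022 -0.0006]
 [-0.0006  0.0004]]
knob [-0.04870477 -0.0528413 ] 0.07186346415062804 2.315481515180427
green [-0.08532774  0.07334586] blank [0.09954792 0.06939445] pivot [0.00194255 0.00018837]
2.6 [ 0.5215 -0.1943]
2.4 [ 0.5312 -0.2057]
2.2 [ 0.5429 -0.215 ]
2 [ 0.5563 -0.2218]
1.8 [ 0.5707 -0.2258]
1.6 [ 0.5856 -0.2269]
1.4 [ 0.6005 -0.2249]
1.2 [ 0.6147 -0.2201]
1 [ 0.6276 -0.2125]
0.8 [ 0.6387 -0.2025]
0.6 [ 0.6477 -0.1905]
0.4 [ 0.6541 -0.177 ]
0.2 [ 0.6577 -0.1624]
0 [ 0.6583 -0.1475]
```

The fit is good to about 2 mm: jig yaw 0.059 rad, cam axis at world (0.583, -0.152), cam q about 2.32, slide travel about 9 mm. I'll push the knob with closed fingers, tool x along the tangent and tip at z of about 0.07. A helper will turn target poses into row numbers.

```bash
cat >> h.py <<'E'
def W(jx,jy): th,R,t,_=fit(); return R@[jx,jy]+t
def pushpose(q,gap,rad=.075,z=.07):   # tool centre 'gap' behind knob, tool x along tangent
    th=fit()[0]; p=W(rad*np.cos(q)-gap*np.sin(q),-rad*np.sin(q)-gap*np.cos(q)); return (*p,z,np.pi/2-q+th)
def rows(ps,start=None):
    o=robot.get_obs(); p=o['position']; y=o['eef_rot'][2]
    if start is not None: p,y=np.array(start[:3]),start[3]
    c,s=np.cos(y),np.sin(y)
    for (X,Y,Z,a) in ps:
        d=np.array([X,Y,Z])-p; da=(a-y+np.pi)%(2*np.pi)-np.pi
        print(np.round([1e3*(c*d[0]+s*d[1]),1e3*(s*d[0]-c*d[1]),-1e3*d[2],-np.degrees(da)],1))
E
python3 - <<'E'
from h import *
a=pushpose(2.32,.036); print(a)
rows([(*a[:2],.2,a[3]),a],(.128,-.561,.205,.2248))
E
```

```text
(np.float64(0.5078859916542295), np.float64(-0.18680480307004432), 0.07, np.float64(-0.6901034864155065))
[ 453.7 -280.1    5.    52.4]
[ 453.7 -280.1  135.    52.4]
```

Call:
send_rows(motion="1 50 -30 5 10; 1 100 -61 5 20; 1 150 -92 5 30; 1 200 -123 5 40; 1 250 -154 5 50")

```text
time_s: 0.72
position: [0.3343, -0.3576, 0.2001]
eef_rot: [-3.141, 0.0, -0.635]
contact_force: [-0.4, 0.4, -0.0]
grip_width: 0.0474
```

```bash
python3 - <<'E'
from h import *
a=pushpose(2.32,.036)
b=(.128+.2498*0,0,0,0)
y=.2248;c,s=np.cos(y),np.sin(y)
st=(.128+c*.25+s*-.154,-.561+s*.25-c*-.154,.2,y-np.radians(50))
o=robot.get_obs();print(st,o['position'],o['eef_rot'],o['grip_width'])
rows([(*a[:2],.2,a[3]),a],st)
E
```

```text
(np.float64(0.3373813217884739), np.float64(-0.35514698912546483), 0.2, np.float64(-0.6478646259971648)) [ 0.33428748 -0.35758245  0.20008711] [-3.14132228e+00  3.86287121e-04 -6.34928857e-01] 0.04738681529290163
[  34.4 -237.1   -0.     2.4]
[  34.4 -237.1  130.     2.4]
```

Call:
send_rows(motion="1 9 -60 0 2; 1 18 -120 0 2; 1 26 -180 0 2; 1 34 -237 0 2; 1 34 -237 10 2")

```text
time_s: 1.35
position: [0.5027, -0.1849, 0.1906]
eef_rot: [-3.141, -0.001, -0.658]
contact_force: [-0.8, -0.4, 0.2]
grip_width: 0.0006
```

Call:
send_rows(motion="1 0 0 40 0; 1 0 0 80 0; 1 0 0 110 0; 1 0 0 120 0; 1 0 0 120 0")

```text
time_s: 1.98
position: [0.4995, -0.1882, 0.0699]
eef_rot: [3.141, 0.002, -0.665]
contact_force: [0.1, 0.5, 0.0]
grip_width: 0.0003
```

```bash
python3 - <<'E'
from h import *
snap('top','t1'); p=np.load('pics/t1.npz')['p'][200:310,250:400,::-1]
w=cv2.resize(p,None,fx=4,fy=4,interpolation=2); snap('side','s1'); q=np.load('pics/s1.npz')['p'][190:350,160:380,::-1]
cv2.imwrite('pics/c1.png',cv2.convertScaleAbs(cv2.resize(q,None,fx=3.4,fy=3.4,interpolation=2),alpha=1.5))
qs=np.arange(2.3,1.4,-.17)
print('measured-start'); rows([pushpose(k,.021) for k in np.arange(2.32,1.4,-.175)])
E
```

```text
measured-start
[19.2 -5.3  1.7  1.5]
[32.5 -2.4  1.7 -8.6]
[ 46.1  -1.9   1.7 -18.6]
[ 59.5  -3.8   1.7 -28.6]
[ 72.5  -8.    1.7 -38.7]
[ 84.5 -14.4   1.7 -48.7]
```

View pics/c1.png

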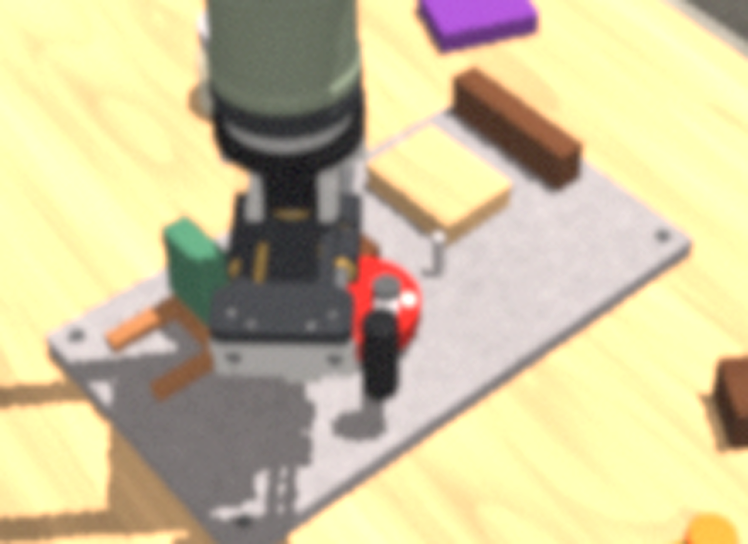

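The side view shows the fingers down behind the knob, which is at crop (380,355), with the cam unmoved and clear of the slide. I'll start pushing along the arc.

Call:
send_rows(motion="1 12 -5 1 1; 1 21 -5 1 -1; 1 33 -2 1 -9; 1 46 -2 1 -18; 1 59 -4 1 -28")

```text
time_s: 2.7
position: [0.5487, -0.2217, 0.0697]
eef_rot: [3.141, 0.003, -0.168]
contact_force: [-3.4, 0.1, 3.7]
grip_width: 0.0005
```

```bash
cat > st.py <<'E'
from h import *
import sys
th,R,t,_=fit(); o=robot.get_obs(); p=R.T@(o['position'][:2]-t)
print('jig',p.round(4),'yaw',o['eef_rot'][2]-th,'F',np.round(o['contact_force'],1),o['time_s'])
a=[float(v) for v in sys.argv[1:]]
if a: rows([pushpose(k,.019) for k in a])
E
python3 st.py 1.8 1.6 1.45 1.3 1.15 1.0
```

```text
jig [-0.0387 -0.0676] yaw -0.22739539585821775 F [-3.4  0.1  3.7] 2.7
[ 3.4  0.4 -0.3  0.1]
[ 18.6   2.7  -0.3 -11.4]
[ 30.2   2.4  -0.3 -19.9]
[ 41.6   0.3  -0.3 -28.5]
[ 52.6  -3.4  -0.3 -37.1]
[ 62.9  -8.7  -0.3 -45.7]
```

Call:
send_rows(motion="1 11 2 0 -5; 1 21 3 0 -13; 1 32 2 0 -21; 1 43 0 0 -29; 1 53 -3 0 -37")

```text
time_s: 3.32
position: [0.6019, -0.2285, 0.0697]
eef_rot: [3.141, 0.002, 0.476]
contact_force: [-4.0, -0.4, 2.2]
grip_width: 0.0003
```

```bash
python3 st.py 1.15 1.0 .85 .7 .55 .4
```

```text
jig [ 0.0139 -0.0776] yaw 0.41697835698981844 F [-4.  -0.4  2.2] 3.325
[-0.  -1.5 -0.3 -0.2]
[11.4  0.5 -0.3 -8.8]
[ 23.    0.7  -0.3 -17.4]
[ 34.5  -0.8  -0.3 -26. ]
[ 45.6  -4.   -0.3 -34.6]
[ 56.2  -8.9  -0.3 -43.2]
```

Call:
send_rows(motion="1 11 0 0 -8; 1 23 1 0 -17; 1 34 -1 0 -26; 1 46 -4 0 -35; 1 56 -9 0 -43")

```text
time_s: 3.95
position: [0.6492, -0.1963, 0.07]
eef_rot: [3.139, 0.003, 1.226]
contact_force: [0.3, -4.2, -1.6]
grip_width: 0.0007
```

```bash
python3 st.py .4 .3 .2 .1 0 -.05
```

```text
jig [ 0.0631 -0.0482] yaw 1.167232480462339 F [ 0.3 -4.2 -1.6] 3.95
[ 0.8 -1.9 -0.  -0.2]
[ 8.4 -0.4 -0.  -5.9]
[ 16.1   0.3  -0.  -11.7]
[ 23.8   0.3  -0.  -17.4]
[ 31.5  -0.5  -0.  -23.1]
[ 35.3  -1.2  -0.  -26. ]
```

Call:
send_rows(motion="1 8 0 0 -6; 1 16 0 0 -12; 1 24 0 0 -17; 1 31 0 0 -23; 1 31 0 0 -23")

```text
time_s: 4.58
position: [0.6602, -0.1656, 0.0703]
eef_rot: [3.139, 0.002, 1.622]
contact_force: [2.4, -1.4, 0.6]
grip_width: 0.0006
```

```bash
python3 st.py 0 -.05
```

```text
jig [ 0.0759 -0.0182] yaw 1.563057141430159 F [ 2.4 -1.4  0.6] 4.575
[-0.8 -0.9  0.3 -0.4]
[ 3.  -0.1  0.3 -3.3]
```

Call:
send_rows(motion="1 -20 0 0 0; 1 -30 0 0 0; 1 -30 0 -50 0; 1 -30 0 -100 0; 1 -30 0 -120 0")

```text
time_s: 5.2
position: [0.6616, -0.1964, 0.1935]
eef_rot: [3.136, 0.003, 1.621]
contact_force: [0.7, 0.6, -0.3]
grip_width: 0.0007
```

```bash
python3 - <<'E'
from h import *
th=fit()[0]
a=W(-.135,.072); rows([(*a,.19,th),(*a,.062,th)])
E
```

```text
[ 119.1 -211.6    3.5   89.5]
[ 119.1 -211.6  131.5   89.5]
```

Call:
send_rows(motion="1 24 -42 0 10; 1 48 -85 0 20; 1 72 -127 0 30; 1 95 -170 0 40; 1 119 -212 0 50")

```text
time_s: 5.82
position: [0.4397, -0.086, 0.188]
eef_rot: [-3.139, 0.001, 0.743]
contact_force: [0.5, 0.0, 0.9]
grip_width: 0.0006
```

```bash
python3 - <<'E'
from h import *
th=fit()[0]
a=W(-.135,.072); rows([(*a,.19,th),(*a,.062,th)])
snap('top','t2'); cv2.imwrite('pics/c2.png',cv2.convertScaleAbs(cv2.resize(np.load('pics/t2.npz')['p'][130:315,230:400,::-1],None,fx=3.2,fy=3.2,interpolation=2),alpha=1.6))
E
```

```text
[ 2.1  4.6 -2.  39.2]
[  2.1   4.6 126.   39.2]
```

View pics/c2.png

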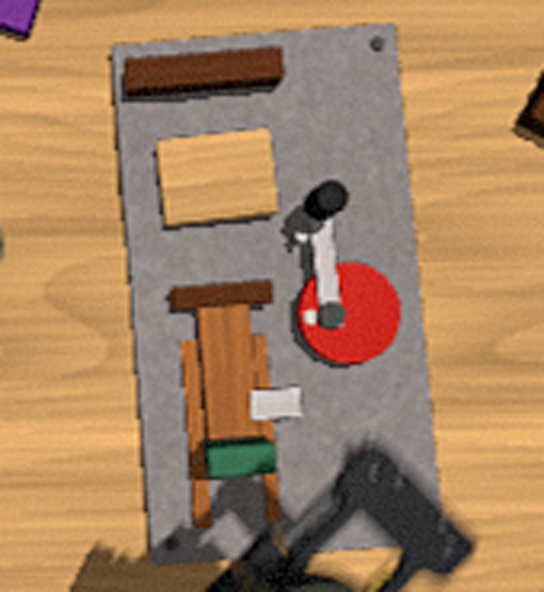

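The view shows the knob at crop (327,200), straight ahead of the cam axis (328,315) along the jig's x. So the cam is at its low point, and the slide and blank haven't moved. Now the slide: turn, then lower behind the green block.

Call:
send_rows(motion="1 0 5 0 10; 1 0 5 0 20; 1 0 5 0 30; 1 0 5 0 39; 1 0 5 0 39")

```text
time_s: 6.5
position: [0.4449, -0.0904, 0.1884]
eef_rot: [-3.14, 0.002, 0.071]
contact_force: [0.4, -0.2, -0.2]
grip_width: 0.0003
```

Call:
send_rows(motion="1 0 0 40 0; 1 0 0 80 0; 1 0 0 115 0; 1 0 0 126 0; 1 0 0 126 0")

```text
time_s: 7.12
position: [0.4452, -0.0903, 0.063]
eef_rot: [-3.141, 0.002, 0.07]
contact_force: [0.3, 0.5, 0.6]
grip_width: 0.0004
```

```bash
python3 - <<'E'
from h import *
th,R,t,_=fit(); print(R.T@(robot.get_obs()['position'][:2]-t)); print(robot.get_obs()['contact_force'])
rows([(*W(x,.072),.062,th) for x in (-.104,-.070,-.028)])
g=np.load('pics/t2.npz'); j=lambda p:R.T@(p[:2]-t)
k=j(px('t2',332.2,192.5,.113)); print('cam',np.arctan2(-k[1],k[0]),'green',j(px('t2',305,273.3,.1)))
E
```

```text
[-0.13436321  0.06962294]
[0.28143466 0.50028811 0.59915723]
[30.4 -2.   1.   0.6]
[64.4 -1.7  1.   0.6]
[106.4  -1.2   1.    0.6]
cam -0.0758607213560342 green [-0.08596164  0.07299036]
```

Cam is about -0.08 (at the pin) and the slide hasn't moved. Now pushing it.

Call:
send_rows(motion="1 20 -2 0 1; 1 35 -2 0 1; 1 50 -2 0 1; 1 65 -2 0 1; 1 80 -2 0 1")

```text
time_s: 7.75
position: [0.5259, -0.083, 0.0636]
eef_rot: [3.141, 0.001, 0.052]
contact_force: [-4.0, -1.4, 2.8]
grip_width: 0.0003
```

Call:
send_rows(motion="1 8 0 0 0; 1 14 0 0 0; 1 19 0 0 0; 1 23 0 0 0; 1 23 0 0 0")

```text
time_s: 8.38
position: [0.5487, -0.0815, 0.0633]
eef_rot: [-3.141, -0.001, 0.051]
contact_force: [-2.3, 0.8, -0.0]
grip_width: 0.0001
```

```bash
python3 st.py
```

```text
jig [-0.0304  0.0723] yaw -0.007908531399323883 F [-2.3  0.8 -0. ] 8.375
```

Travel is about 82-83 mm and the force is low, so I'll press on until the force rises.

Call:
send_rows(motion="1 2 0 0 0; 1 3 0 0 0; 1 4 0 0 0; 1 4 0 0 0")

```text
time_s: 8.88
position: [0.5514, -0.0813, 0.0633]
eef_rot: [-3.141, 0.002, 0.051]
contact_force: [-5.2, 0.4, 3.6]
grip_width: 0.0002
```

Call:
send_rows(motion="1 1 0 0 0; 1 2 0 0 0; 1 3 0 0 0; 1 3 0 0 0; 1 3 0 0 0")

```text
time_s: 9.5
position: [0.5513, -0.0813, 0.0633]
eef_rot: [-3.141, 0.009, 0.052]
contact_force: [-13.0, 0.6, 9.6]
grip_width: 0.0003
```

Hard stop: the force rose to 13 N with no further motion. I'll back off, lift clear and check.

Call:
send_rows(motion="1 -10 0 0 0; 1 -30 0 0 0; 1 -60 0 0 0; 1 -80 0 -40 0; 1 -100 0 -90 0")

```text
time_s: 10.12
position: [0.4547, -0.0863, 0.1536]
eef_rot: [-3.141, -0.0, 0.051]
contact_force: [0.5, 0.1, 1.0]
grip_width: 0.0005
```

```bash
python3 - <<'E'
from h import *
print(robot.get_obs()['contact_force'],robot.get_obs()['position'])
snap('top','t3'); cv2.imwrite('pics/c3.png',cv2.convertScaleAbs(cv2.resize(np.load('pics/t3.npz')['p'][130:315,230:400,::-1],None,fx=3.2,fy=3.2,interpolation=2),alpha=1.6))
E
```

```text
[0.46960941 0.05289146 0.95567479] [ 0.45472313 -0.08630182  0.15358878]
```

View pics/c3.png

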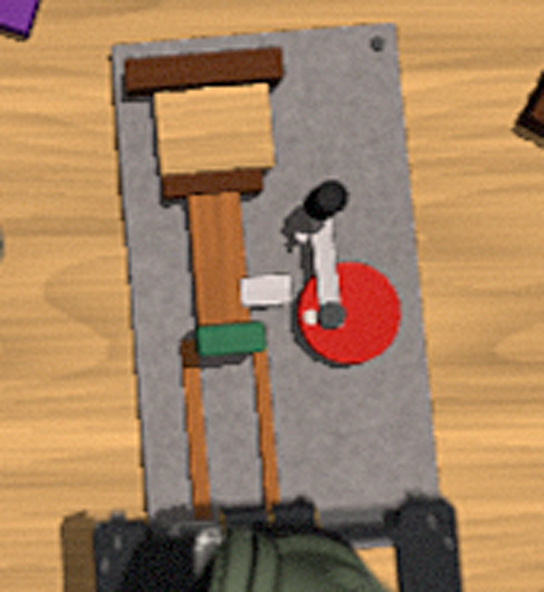

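The blank, at crop (214,129), sits between the jaw and the end stop. The cam arm still points forward and the green block is at (232,338). A numeric check, then hand in.

```bash
python3 - <<'E'
from h import *
th,R,t,_=fit(); j=lambda p:(R.T@(p[:2]-t)).round(4)
k=j(px('t3',332.2,192.5,.113)); print('cam',np.arctan2(-k[1],k[0]),'blank',j(px('t3',296.9,170.3,.04)),px('t3',296.9,170.3)[2],'travel',j(px('t3',302.5,235.6,.1))[0]+.095)
for n,z,u in [('glue',.115,(468,227)),('jar',.075,(215,201)),('off',.035,(411,157))]: print(n,px('t3',*u).round(3),px('t0',*u).round(3))
robot.job_done()
E
```

```text
cam -0.07645805092021174 blank [0.1346 0.0679] 0.03926335943078604 travel 0.0856
glue [ 0.581 -0.413  0.114] [ 0.581 -0.412  0.114]
jar [0.646 0.102 0.075] [0.646 0.102 0.075]
off [ 0.74  -0.332  0.035] [ 0.74  -0.332  0.035]
the job is handed in; nothing more can be done
```

The job is done and handed in at about 10 s of the 54 s allowed. With closed fingers I pushed the cam knob round to the stop pin. I then pushed the green block forward until the force rose to 13 N with no further movement, and backed the arm clear.

The last checks, from the top camera, were all within limits, and none failed or disagreed:

| Item | Measured | Required |
|---|---|---|
| Cam angle | about -0.08 rad | under 0.25 rad |
| Slide travel | about 85 mm | over 81 mm |
| Blank x in the jig frame | 0.135 m | 0.131 to 0.139 m |
| Blank y in the jig frame | 0.068 m | 0.05 to 0.095 m |
| Blank top above the bench | about 39 mm | about 40 mm if lying flat |

The glue bottle, screw jar and offcut read the same to about 1 mm at the points I checked. The robot was touching nothing at the end.

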